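# Switch the gas mixer's gated selector to the ring line

## Robot

A 6-joint arm with a two-finger parallel gripper is mounted at the origin on the work surface. World frame = base frame: x ahead of the robot, y to its left, z up, the work surface at z = 0. Lengths are in m, angles in rad, forces in N, time in s.
With the tool pointing down it reaches from about 0.275 to 0.825 m from the base axis. Payload 4.9 kg.
Tool frame: the origin (TCP) lies midway between the tips of the shut fingers; the grasp point (between the pads) lies 19 mm behind it (grip_point_offset is the distance from the TCP to the grasp point, in m); z points along the fingers, x is the direction in which the jaws open and shut, and the axes are right-handed (so a half turn about z gives the same grasp; the last joint's range is limited). The gripper opens to 85 mm and grips with 20 to 120 N. Pads are 22 mm wide; open, the fingers measure 114 mm over their backs; the gripper's body (76 mm by 85 mm) begins 54 mm behind the grasp point. The pads swing forward as they close: fully open they stand 13 mm farther back than shut.
Start: joints at [-1.452, 0.326, -0.193, 1.052, 0, 1.437], TCP at [0.138, -0.533, 0.231] pointing down, gripper open.
Joint ranges: [-2.65, 2.65], [-0.97, 1.79], [-1.3, 1.35], [-1.93, 2.1], [-1.47, 1.37], [-3.14, 3.14]. Speed limits (rad/s): [2.57, 2.57, 3.14, 3.14, 3.14, 3.14].

## Interface

Orientations are given as a rotation vector (axis times angle).
In Python, from cell import * gives the robot as it stands. Calls block until the motion is done:
- movep(position, orientation): joint-space move of the TCP to a pose.
- move_l(position, velocity=0.15, rot=None, until_force=None): straight line of the TCP; rot=None keeps the orientation; velocity is the mean speed in m/s. With until_force (N) it stops when the force on the tool has changed by that much, and returns True; else False.
- set_joints(angles): joint-space move.
- let_go() and grab(newtons=None): open the fingers fully, or close them until they stop; newtons is the grip in N (None keeps the last).
- sleep(seconds).
- ik(position, orientation): joint angles nearest the present ones, or None.
- get_state(): the state.
- grab_frame(name): name is "side" or "top" or "wrist"; returns a dict with "img" (400x640x3 uint8, red, green, blue), "fx", "fy", "cx", "cy" (pixels), "cam_to_world" (4x4, takes a point from camera to world coordinates); the wrist camera has in their place "T_tool_cam" (4x4, takes a point from camera to tool coordinates, whose origin is the TCP and whose axes are the tool frame's). Camera axes: x right, y down, z forward; pixel columns grow to the right and rows downward; lengths in m; the calibration is good to about 2 mm. A picture is of the moment at which its call begins: read the wrist's pose just before it. There is no depth.
A pose or a line that the arm cannot do raises MotionError and nothing moves.
- sign_off(): hands the job in, once; it reports no verdict.
Trained networks look in the newest picture that a camera, given by its name, has taken for a name from the list of things; names that differ only in an ending like _2 or _b are one class to them, and where a whole thing is asked for, a point or a joint stands for the part that bears it (a point fixed in the world has none). Each returns a list of dicts, best first, with "score" (0 to 1); they miss things now and then, are a little off and sometimes report something else, mostly with a low value. They report only what shows in the picture. A call takes as long as a camera call.
- spot_in(camera, name): "centre" ([column, row] in pixels, amid what is visible of it).
- silhouettes(camera, name): "mask" (400x640 bool, what is visible of it) and "centre" ([column, row] in pixels, amid what is visible of it).
- tip_of(camera, name): "centre" ([column, row] in pixels: a listed point, or the origin of a listed thing).
The state is a dict: "clock": time; "q": joint angles; "joint_velocities": joint speeds; "tau": joint torques, N m; "position": TCP position; "eef_rot": TCP orientation; "contact_force": force on the tool from outside, world axes, zero at the start; "wrist_torque": the same for the moment, N m; "finger_gap": opening from 0.0 (shut) to 1.0 (fully open).
Only numpy, scipy, OpenCV 4.12 (cv2) and the standard library are available. Lean on these libraries where they do the work, as an engineer would, in place of code of your own. Each camera call takes 0.05 s, during which the arm holds its last target. There are 200 camera calls.

## Task

The gas mixer's selector lever stands in the slot marked with the dot: push it with the fingertips through the H-shaped gate, fully home into the slot marked with the ring, without driving it into either of the other two slots on the way. Only push the lever: do not pull its knob up, and leave the dish, vial, forceps and everything else standing about where they are.

Things in the scene. Friction and masses are not known exactly. Their poses are not given: they have to be found in the camera images.
- mixer: Gas mixer, a white bench box 240 mm (x) by 340 mm (y), its flat lid 112 mm above the bench; it cannot move. Origin: centre of its underside, which is also the point the lever pivots about; x away from its front panel (at zero yaw away from the robot), y left, z up. The selector's gate plate lies in the middle of its lid.
- gate (a point): Centre of the aluminium gate plate, on its top face, 120 mm above the mixer's origin. Plate 120 mm (x) by 180 mm (y), 8 mm thick. H-shaped opening: two legs along x centred on y = +22 and -22 mm, 16 mm wide, out to x = +-38 mm, joined by a cross channel along y at x = 0, 18 mm wide. The half-legs are the four slots. The corners between are rounded to 8 mm.
- knob (a point): Centre of the lever's black ball knob, 34 mm across, on a 10 mm steel stem (18 mm collar just below the ball), 185 mm from the pivot. With a = foreaft, c = cross, it is at 185 mm x (sin a, sin c cos a, cos c cos a) in the mixer's frame: fully home in a slot x = +-46, y = +-32, z = 176 mm; x = 0 in the cross channel.
- stem (a point): Point on the stem's axis level with the gate plate's top, 120 mm from the pivot: at 120 mm x (sin a, sin c cos a, cos c cos a) in the mixer's frame. About x = +-30, y = +-22 mm when fully home in a slot; x = 0 in the cross channel.
- foreaft (a joint): Lean of the lever towards the mixer's +x, rad: stops at -0.25 (fully home in a near slot) and +0.25 (fully home in a far slot), 0 in the cross channel. The lever passes along the channel only within about 0.03 rad of 0; rounded corners guide it in from a little further. Dry friction, 2 to 3 N at the knob: it stays where it is left.
- cross (a joint): Lean of the lever towards the mixer's +y, rad: stops at -0.181 (right leg) and +0.181 (left leg). The gate lets it change only while foreaft is near 0. Same friction. The lever starts in the near right slot.
- lift (a joint): Height of the knob above its seat on the stem, m: 0 down (normal), 0.015 fully pulled up. A spring holds it down with about 8 N. It is to stay down.
- tile_ring: Ring tile, 52 mm square, 3 mm thick, white with a black raised mark: a ring 43 mm across. Fixed on the gate plate. Origin: centre of its underside, 120 mm above the bench; axes as the mixer's. Its slot's end is level with it in the mixer's x and 42 mm nearer the mixer's middle in y. It marks the slot wanted: any but the near right one.
- tile_bar: Bar tile, 52 mm square, 3 mm thick, white with a black raised mark: one straight bar 43 by 10 mm along y. Fixed on the gate plate. Origin: centre of its underside, 120 mm above the bench; axes as the mixer's. Its slot's end is level with it in the mixer's x and 42 mm nearer the mixer's middle in y.
- tile_cross: Cross tile, 52 mm square, 3 mm thick, white with a black raised mark: a diagonal cross of two bars 54 by 9 mm. Fixed on the gate plate. Origin: centre of its underside, 120 mm above the bench; axes as the mixer's. Its slot's end is level with it in the mixer's x and 42 mm nearer the mixer's middle in y.
- tile_dot: Dot tile, 52 mm square, 3 mm thick, white with a black raised mark: one solid dot 14 mm across. Fixed on the gate plate. Origin: centre of its underside, 120 mm above the bench; axes as the mixer's. Its slot's end is level with it in the mixer's x and 42 mm nearer the mixer's middle in y. Always at the near right slot.
- dish: Clear lidded culture dish, 59 mm across and 15 mm high, on the left part of the mixer's lid. Loose, not part of the job, to be left where it is. Origin: centre of its underside.
- vial: Small jar, 28 mm across and 50 mm high, on the right part of the mixer's lid. Loose, not part of the job, to be left where it is. Origin: centre of its underside.
- forceps: Steel forceps, 120 mm long and 6 mm high, lying along y on the mixer's lid behind the gate plate. Loose, not part of the job, to be left where it is. Origin: centre of its underside.
- tip_box: Box of pipette tips, 122 by 87 mm and 63 mm high, on the bench left of the mixer. Loose, not part of the job, to be left where it is. Origin: centre of its underside.
- media: Amber bottle, 60 mm across and 130 mm high, on the bench right of the mixer. Loose, not part of the job, to be left where it is. Origin: centre of its underside.
- dish_stack: Stack of four dishes, 91 mm across and 61 mm high, on the bench to the right, nearer the robot. Loose, not part of the job, to be left where it is. Origin: centre of its underside.
- pipette: Hand pipette lying on the bench to the left, nearer the robot, about 295 mm long and 22 mm thick, along its x. Loose, not part of the job, to be left where it is. Origin: centre of its underside.

How it is judged:
By the outcome, as a careful person would: the job done as asked, in the order asked, and still so for the second after the job is handed in, with the robot touching nothing.
It also fails if it takes over 48 s, if anything falls off the work surface, if the arm or the gripper's body presses on something with over 40 N, if the wrist force passes 120 N, or if a joint passes its speed limit or range.

## Working session

There is one attempt and no reset: what is moved stays moved. The work goes in short steps, each a Python script; the robot and the scene stay as the last script left them, time stands still between calls to the robot, and variables do not carry over. Pictures are saved under pics/ and viewed, on a budget of 10 in all, crops included, one or two more only if the job needs it, and the job is handed in when it is done.

```bash
mkdir -p pics; cat > h.py <<'E'
from cell import *
import numpy as np, cv2
def ray(f,px):
    T=np.array(f["cam_to_world"]); d=np.array([(px[0]-f["cx"])/f["fx"],(px[1]-f["cy"])/f["fy"],1.])
    return T[:3,3],T[:3,:3]@d
def atz(f,px,z):
    o,d=ray(f,px); return o+d*(z-o[2])/d[2]
def proj(f,p):
    T=np.array(f["cam_to_world"]); c=T[:3,:3].T@(np.array(p)-T[:3,3])
    return [c[0]/c[2]*f["fx"]+f["cx"],c[1]/c[2]*f["fy"]+f["cy"]]
E
python3 - <<'E'
from h import *
np.set_printoptions(precision=4,suppress=True)
fr={}
for c in("top","side"):
    f=fr[c]=grab_frame(c); cv2.imwrite(f"pics/{c}0.png",f["img"][:,:,::-1])
    print(c,np.array(f["cam_to_world"])[:3],f["fx"])
    for n,z in [("gate",.12),("tile_ring",.12),("tile_bar",.12),("tile_cross",.12),("tile_dot",.12),("knob",.176),("stem",.12),("mixer",0),("dish",.112),("vial",.112),("forceps",.112),("media",0)]:
        for r in tip_of(c,n)[:2]: print(n,round(r["score"],2),np.array(r["centre"]).round(1),atz(f,r["centre"],z))
print(get_state())
E
```

```text
top [[-0.0081 -0.9863  0.1645  0.3394]
 [-0.9995  0.003  -0.031   0.0183]
 [ 0.03   -0.1647 -0.9859  1.2751]] 384.68616689022457
gate 0.72 [313.6 196.4] [ 0.5642 -0.0023  0.12  ]
gate 0.5 [186.9 260.3] [0.3733 0.3721 0.12  ]
tile_ring 0.79 [288.6 198.4] [0.5582 0.074  0.12  ]
tile_bar 0.5 [334.9 185.8] [ 0.5973 -0.0681  0.12  ]
tile_cross 0.56 [289.6 184. ] [0.6032 0.0711 0.12  ]
tile_dot 0.63 [331.8 205.9] [ 0.5346 -0.0576  0.12  ]
knob 0.56 [321.6 206.2] [ 0.5244 -0.0243  0.176 ]
knob 0.35 [358.9 185. ] [ 0.5871 -0.1345  0.176 ]
mixer 0.56 [311.8 199.4] [0.5773 0.0017 0.    ]
dish 0.54 [271.6 186.4] [0.5975 0.1268 0.112 ]
vial 0.42 [361.2 184. ] [ 0.6047 -0.1506  0.112 ]
vial 0.23 [273.8 185.5] [0.6003 0.1201 0.112 ]
forceps 0.57 [314.4 163.7] [ 0.6698 -0.0056  0.112 ]
media 0.85 [431.6 178.1] [ 0.6507 -0.4102  0.    ]
side [[ 0.956   0.2201 -0.194   0.8136]
 [ 0.2933 -0.7287  0.6189 -0.8496]
 [-0.0051 -0.6486 -0.7612  1.1917]] 456.9195253605819
gate 0.66 [335.7 207.8] [0.5707 0.018  0.12  ]
tile_ring 0.75 [334.5 192.1] [0.5489 0.079  0.12  ]
tile_bar 0.71 [333.3 229.1] [ 0.587  -0
[... 494 characters left out ...]
] [0.5056 0.0356 0.112 ]
vial 0.7 [330.2 255.3] [ 0.6034 -0.149   0.112 ]
forceps 0.4 [364.5 223.5] [ 0.6688 -0.0096  0.112 ]
media 0.77 [316.4 357.6] [ 0.6409 -0.4006  0.    ]
media 0.29 [350.9 200.5] [0.5845 0.1619 0.    ]
{'clock': 1.3, 'q': array([-1.4522,  0.3262, -0.1926,  1.052 , -0.    ,  1.4366]), 'joint_velocities': array([-0.0005,  0.0022,  0.0015,  0.0004,  0.0001, -0.0004]), 'tau': array([ -0.0004, -44.3333,  26.2756,   0.0011,   0.0001,  -0.    ]), 'position': array([ 0.1376, -0.5325,  0.2313]), 'eef_rot': array([-2.4838,  1.9236,  0.0001]), 'contact_force': array([-0.7   ,  0.3363,  0.319 ]), 'wrist_torque': array([ 0.0085,  0.0109, -0.0019]), 'finger_gap': 0.9975638990657563}
```

```bash
python3 - <<'E'
import cv2,numpy as np
a=cv2.imread("pics/top0.png")[145:245,230:400]; b=cv2.imread("pics/side0.png")[160:290,240:420]
cv2.imwrite("pics/c0.png",np.vstack([cv2.resize(x,(560,h),interpolation=cv2.INTER_CUBIC)[:300] for x,h in((a,329),(b,404))]))
E
```

```text
(no output)
```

View pics/c0.png

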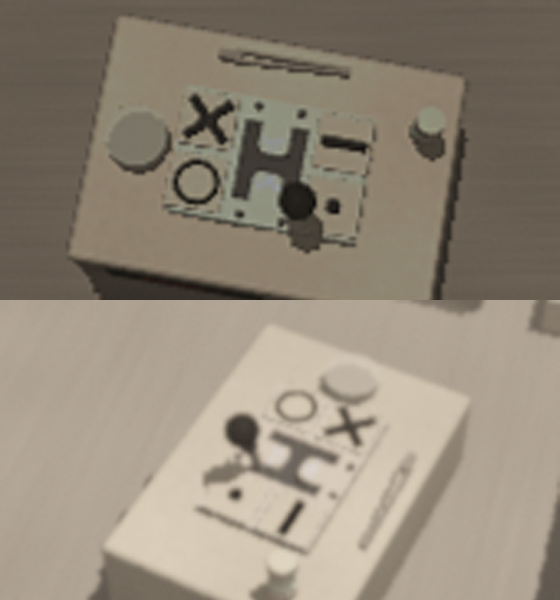

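```bash
cat >> h.py <<'E'
def wframe():
    s=get_state(); f=grab_frame("wrist"); T=np.eye(4)
    T[:3,:3]=cv2.Rodrigues(np.array(s["eef_rot"]))[0]; T[:3,3]=s["position"]
    f["cam_to_world"]=T@np.array(f["T_tool_cam"]); return f
def m2w(pose,p):
    x,y,t=pose; c,s=np.cos(t),np.sin(t); p=np.asarray(p,float)
    return np.array([x+c*p[0]-s*p[1],y+s*p[0]+c*p[1],p[2]])
def iou(pose,f,mask):
    pts=[proj(f,m2w(pose,[a*.12,b*.17,z])) for a in(1,-1) for b in(1,-1) for z in(0,.112)]
    h=cv2.convexHull(np.array(pts,np.float32)); m=np.zeros((1600,2560),np.uint8)
    cv2.fillConvexPoly(m,((h+.5)*4-.5).round().astype(np.int32),1)
    m=cv2.resize(m.astype(np.float32),(640,400),interpolation=cv2.INTER_AREA)
    return np.minimum(m,mask).sum()/np.maximum(m,mask).sum()
E
python3 - <<'E'
from h import *
from scipy.optimize import minimize
np.set_printoptions(precision=4,suppress=True)
F=[];M=[]
def fit(Fs,Ms): 
    return minimize(lambda p:-sum(iou(p*[1,1,1],f,m) for f,m in zip(Fs,Ms)),[.57,0,-.15],method="Nelder-Mead",options=dict(initial_simplex=[[.57,0,-.15],[.58,0,-.15],[.57,.01,-.15],[.57,0,-.05]],xatol=1e-5,fatol=1e-5))
for c in("top","side"):
    f=grab_frame(c); m=np.zeros((400,640),bool)
    for n in["mixer","knob","dish","vial","forceps","gate","tile_ring","tile_dot"]:
        r=silhouettes(c,n)
        if r:
            k=r[0]["mask"]; print(c,n,round(r[0]["score"],2),r[0]["centre"],k.sum())
            if n in("mixer","dish","vial","forceps","knob"): m|=k
    F.append(f);M.append(m.astype(np.float32)); r=fit([f],[M[-1]]); print(r.x,-r.fun)
    cv2.imwrite(f"pics/m_{c}.png",m*255)
r=fit(F,M); print("both",r.x,-r.fun)
# tile-based fit, per camera
tl={"tile_ring":(-.03,.064),"tile_bar":(.03,-.064),"tile_cross":(.03,.064),"tile_dot":(-.03,-.064)}
for c,f in zip(("top","side"),F):
    o=[]
    grab_frame(c)
    for n in tl:
        s=silhouettes(c,n); o.append(atz(f,s[0]["centre"],.123)[:2])
    A=np.array(o); B=np.array(list(tl.values())); a=A-A.mean(0); 
    th=np.arctan2((B[:,0]*a[:,1]-B[:,1]*a[:,0]).sum(),(B*a).sum()); print(c,A.mean(0),th)
E
```

```text
top mixer 0.58 [311.3, 200.1] 7421
top knob 0.54 [318.9, 204.0] 102
top dish 0.77 [273.4, 186.3] 287
top vial 0.53 [359.2, 183.8] 113
top forceps 0.65 [432.9, 170.3] 387
top gate 0.98 [314.7, 202.7] 7092
top tile_ring 0.49 [287.4, 201.1] 294
top tile_dot 0.71 [330.5, 204.7] 302
[ 0.5707  0.0052 -0.1893] 0.8267642259597778
side mixer 0.61 [324.8, 223.9] 7585
side knob 0.5 [317.7, 202.5] 111
side dish 0.75 [355.4, 186.2] 255
side vial 0.45 [330.8, 250.0] 151
side forceps 0.63 [366.2, 222.8] 132
side gate 0.89 [329.8, 236.3] 7023
side tile_ring 0.47 [335.1, 191.6] 233
side tile_dot 0.52 [312.5, 225.3] 246
[ 0.5695  0.0062 -0.1859] 0.8751798868179321
both [ 0.5705  0.0048 -0.1875] 1.6995272636413574
top [0.5692 0.0062] -0.1895861707685671
side [0.5688 0.0033] -0.18446205328242002[ WARN:0@1.489] global loadsave.cpp:1063 imwrite_ Unsupported depth image for selected encoder is fallbacked to CV_8U.
```

```bash
cat >> h.py <<'E'
P=np.array([.570,.005,-.187])
h=(P[2]-np.pi/2)/2; ROT=np.pi*np.array([np.cos(h),np.sin(h),0])  # tool down, tool x = -mixer y
def mw(x,y,z): return m2w(P,[x/1e3,y/1e3,z/1e3])
def w2m(p): 
    c,s=np.cos(P[2]),np.sin(P[2]); d=np.array(p)[:2]-P[:2]; return np.array([c*d[0]+s*d[1],-s*d[0]+c*d[1],p[2]])*1e3
def knob(a,c): return 185*np.array([np.sin(a),np.sin(c)*np.cos(a),np.cos(c)*np.cos(a)])
def overlay(f,kn,fn):
    im=cv2.resize(f["img"][:,:,::-1],None,fx=1.25,fy=1.25).copy()
    def poly(pts,col): cv2.polylines(im,[(np.array([proj(f,mw(*p)) for p in pts])*1.25).astype(np.int32)],True,col,1)
    poly([(-120,-170,112),(120,-170,112),(120,170,112),(-120,170,112)],(0,255,0))
    for s in(22,-22): poly([(-38,s-8,120),(38,s-8,120),(38,s+8,120),(-38,s+8,120)],(0,0,255))
    t=np.linspace(0,6.28,24); poly([(kn[0]+17*np.cos(u),kn[1]+17*np.sin(u),kn[2]) for u in t],(255,0,255))
    cv2.imwrite(fn,im)
def say(t):
    s=get_state(); print(t,round(s["clock"],2),"tcp",w2m(s["position"]).round(1),"F",np.array(s["contact_force"]).round(1))
E
python3 - <<'E'
from h import *
grab(30); say("shut")
p0=np.array(get_state()["position"]); move_l(p0+[0,0,.12],.25)
p=mw(-120,-33,300); q=ik(p,ROT); print(q)
movep(p,ROT); say("hover")
f=wframe(); overlay(f,knob(-.25,-.181),"pics/w1.png")
for r in tip_of("wrist","knob")[:2]: print(r["score"],w2m(atz(f,r["centre"],.176)))
for r in tip_of("wrist","gate")[:2]: print(r["score"],w2m(atz(f,r["centre"],.12)))
E
```

```text
shut 3.47 tcp [-324.9 -608.5  231.3] F [ 0.1 -0.1 -0.3]
[-0.17725566  0.09060169 -0.31530063  1.164894    0.         -3.13184832]
hover 7.88 tcp [-119.9  -33.2  300. ] F [ 0.5  0.2 -0.2]
0.71 [-40.39606818 -32.76603741 176.        ]
0.93 [  0.45180317   0.22983245 120.        ]
```

View pics/w1.png

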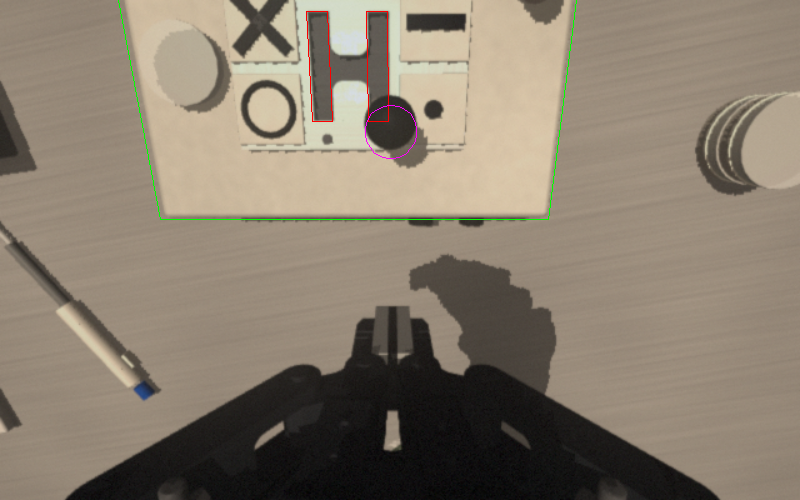

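```bash
cat >> h.py <<'E'
h=(P[2]+np.pi/2)/2; ROT=np.pi*np.array([np.cos(h),np.sin(h),0])  # tool x = +mixer y
def look(fn=None,c0=0,z=.182):
    for c in("wrist","side"):
        f=wframe() if c=="wrist" else grab_frame(c)
        if fn: overlay(f,knob(0,c0),f"pics/{fn}_{c}.png")
        for r in tip_of(c,"knob")[:2]: print(c,round(r["score"],2),"knob",w2m(atz(f,r["centre"],z)).round(1))
def go(x,y,z,v=.15,uf=None):
    r=move_l(mw(x,y,z),v,until_force=uf); say(f"go {x} {y} {z} {r}"); return r
E
python3 - <<'E'
from h import *
p=mw(-120,-33,300); q=np.array(get_state()["q"]); q[5]+=np.pi; set_joints(q); say("flip")
move_l(p,.2,rot=ROT); print(np.array(get_state()["q"]).round(2))
go(-110,-33,167,.2)
go(-55,-33,167,.03,1.5)
look("a")
E
```

```text
flip 10.68 tcp [-119.9  -33.1  300. ] F [-0.   0.7  0.2]
[-0.18  0.09 -0.32  1.16  0.    0.01]
go -110 -33 167 False 11.75 tcp [-109.4  -33.   167.7] F [ 0.5  0.2 -0.6]
go -55 -33 167 True 13.09 tcp [-66.1 -33.1 166.5] F [-2.  -0.2  1. ]
wrist 0.72 knob [-41.6 -32.3 182. ]
side 0.43 knob [-33.5 -41.  182. ]
```

```bash
python3 - <<'E'
from h import *
go(-31,-33,167,.05)
look("b",-.181)
import cv2
a=cv2.imread("pics/b_wrist.png"); cv2.imwrite("pics/b.png",a)
E
```

```text
go -31 -33 167 False 14.14 tcp [-30.8 -32.9 166.9] F [-0.6  0.5  0.5]
wrist 0.53 knob [ -2.4 -31.9 182. ]
side 0.56 knob [ -2.5 -39.9 182. ]
side 0.55 knob [  -1.  -118.4  182. ]
```

View pics/b.png

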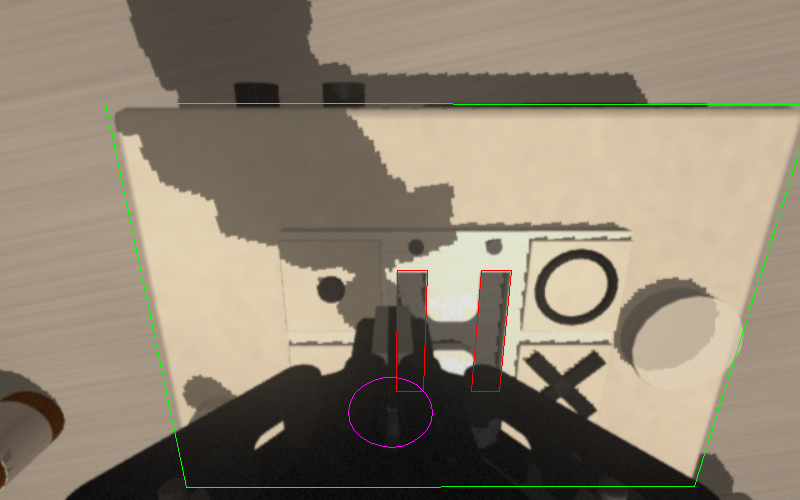

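```bash
python3 - <<'E'
import cv2
a=cv2.imread("pics/b_side.png")[200:340,300:500]; cv2.imwrite("pics/b2.png",cv2.resize(a,None,fx=4,fy=4,interpolation=cv2.INTER_CUBIC))
E
```

```text
(no output)
```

View pics/b2.png

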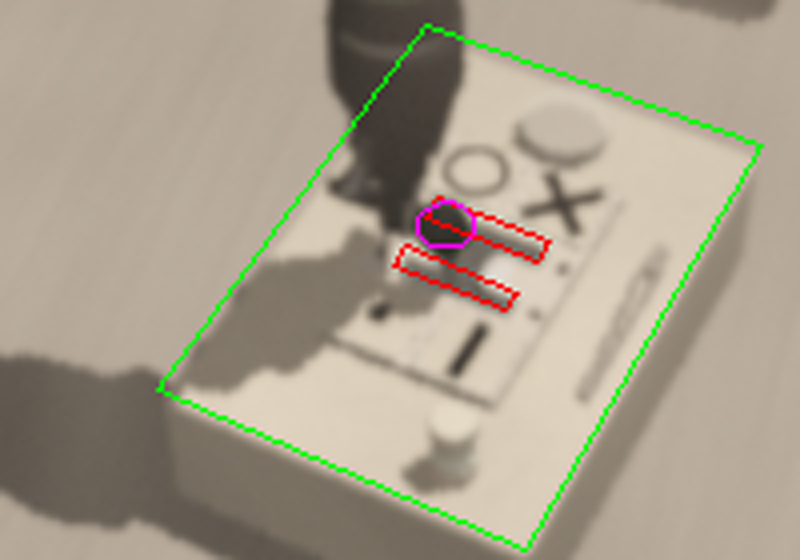

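```bash
python3 - <<'E'
from h import *
go(-28.5,-33,167,.03)
go(-60,-33,167); go(-60,-100,167); go(0,-100,167)
go(0,-52,167,.03,1.5)
look("c",-.181)
y=w2m(get_state()["position"])[1]
go(0,y+20,167,.05,10)
go(0,y+70,167,.05,10)
look("d",.181)
E
python3 - <<'E'
import cv2,numpy as np
a=[cv2.resize(cv2.imread(f"pics/{c}_side.png")[200:340,300:500],(400,280)) for c in "cd"]+[cv2.resize(cv2.imread(f"pics/{c}_wrist.png"),(400,250)) for c in "cd"]
cv2.imwrite("pics/cd.png",np.vstack([np.hstack(a[:2]),np.hstack(a[2:])]))
E
```

```text
go -28.5 -33 167 False 14.59 tcp [-28.7 -33.1 167. ] F [-1.7 -0.5  1.4]
go -60 -33 167 False 14.95 tcp [-59.5 -33.  167.4] F [ 0.  -0.5  1.2]
go -60 -100 167 False 15.55 tcp [-59.6 -99.9 167. ] F [ 0.6  0.7 -0.1]
go 0 -100 167 False 16.1 tcp [ -0.8 -99.2 166.5] F [-0.4  0.8 -0.5]
go 0 -52 167 True 17.27 tcp [ -0.2 -61.5 166.8] F [ 0.  -1.8  2. ]
wrist 0.66 knob [ -2.9 -31.9 182. ]
side 0.58 knob [  0.7 -32.2 182. ]
side 0.57 knob [ 23.8 -39.8 182. ]
go 0 -41.70054458204952 167 False 18.02 tcp [ -0.2 -41.1 166.9] F [ 0.2 -1.5  0.9]
go 0 8.299455417950483 167 False 19.18 tcp [ -0.5   6.8 166.3] F [-0.9 -7.2 -1.4]
side 0.45 knob [  7.7  23.7 182. ]
```

View pics/cd.png

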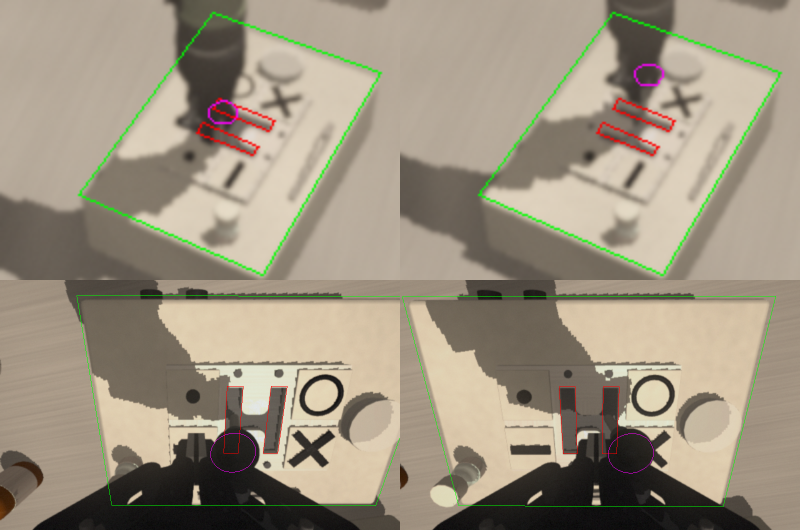

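```bash
python3 - <<'E'
from h import *
go(0,-25,167); go(75,-25,167); go(75,33,167)
go(15,33,167,.04,1.5)
x=w2m(get_state()["position"])[0]
go(x-25,33,165,.05,12)
go(x-56,33,163,.04,12)
go(40,33,167); go(40,33,300,.25); 
f=wframe(); overlay(f,knob(-.25,.181),"pics/e.png")
for r in tip_of("wrist","knob")[:2]: print(r["score"],w2m(atz(f,r["centre"],.176)))
E
```

```text
go 0 -25 167 False 19.75 tcp [ -0.  -24.6 167. ] F [-0.1  0.1 -0.9]
go 75 -25 167 False 20.4 tcp [ 74.1 -24.3 166.5] F [1.3 0.5 0. ]
go 75 33 167 False 20.93 tcp [ 74.5  33.1 167.1] F [ 0.  -0.3 -0.1]
go 15 33 167 True 22.12 tcp [ 22.7  33.1 167.1] F [ 1.3 -0.1  1.3]
go -2.2721924518836047 33 165 False 22.76 tcp [ -2.9  32.9 164.8] F [-1.  -0.7 -0.9]
go -33.272192451883605 33 163 True 23.32 tcp [-20.1  33.  164.3] F [ 4.4 -0.4  0.9]
go 40 33 167 False 23.88 tcp [ 38.4  33.  166.2] F [-0.6  0.1 -0.4]
go 40 33 300 False 24.56 tcp [ 38.9  33.  298.8] F [-0.8 -0.4  0.4]
0.72 [-44.10744871  33.24133181 176.        ]
```

View pics/e.png

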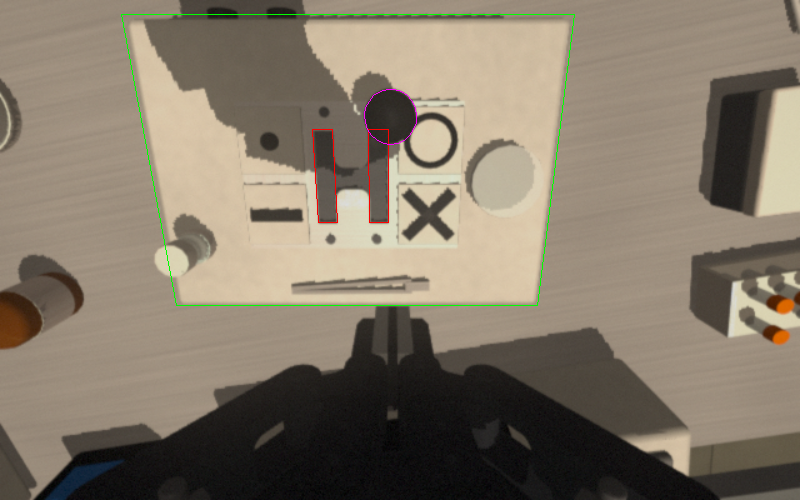

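```bash
python3 - <<'E'
from h import *
go(30,33,165,.25); go(-12,33,164,.1); go(-32,33,163,.03,10)
go(40,33,167); go(40,33,300,.25)
f=wframe()
for r in tip_of("wrist","knob")[:1]: print(r["score"],w2m(atz(f,r["centre"],.176)))
sleep(.3); say("end"); sign_off()
E
```

```text
go 30 33 165 False 25.35 tcp [ 30.2  33.  165.2] F [-0.2 -0.3  0.1]
go -12 33 164 False 25.92 tcp [-10.7  33.1 165.3] F [ 0.3 -0.   0.5]
go -32 33 163 True 26.37 tcp [-19.9  32.9 163.9] F [ 2.9 -0.5  0.7]
go 40 33 167 False 26.93 tcp [ 38.7  32.9 166.1] F [-0.2 -0.5  0.6]
go 40 33 300 False 27.61 tcp [ 38.9  33.  298.9] F [ 0.3 -0.8 -0.8]
0.62 [-47.02384062  34.28957319 176.        ]
end 28.01 tcp [ 39.7  32.9 299.2] F [ 0.1  0.1 -0.3]
the job is handed in; nothing more can be done
```

The lever is home in the ring slot (near left), and I handed the job in at about 28 s with the arm raised clear of everything. I used the shut fingertips for three pushes: far-ward into the cross channel, left along it, then back into the ring slot.

- **Final position:** in the last wrist picture I viewed, the knob lay on the outline drawn for "fully home". The network put it at about (-44 to -47, 33 to 34) mm in the mixer's frame, against a nominal (-46, 32).
- **End stop:** a second, slower push stopped on force at the same fingertip position, within 0.2 mm.
- **Other objects:** the dish, vial and forceps stood on the lid in the last wrist picture, and the force readings showed no unexpected contact.

Some checks disagreed or were limited:
- **Start position:** the lever looked about 6 mm short of fully home in its starting slot.
- **Side camera:** its knob estimates were up to about 10 mm off while the gripper hid the knob.
- **In the cross channel:** the gripper hid the knob there, so I judged the mid-way positions from fingertip contact and force. The side view backed this up only on the right side.

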